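Clear the jammed can chute

TASK

A crushed red can is jammed in the clear pipe of the can chute. Take the wooden dowel from its stand, push it into the end of the pipe away from the crate so that the can comes out of the far end and drops into the grey can crate, then pull the dowel out and lay it back in both notches of its stand. Leave the mug, the green bottle and the jar lid where they are.

Things in the scene. Friction and masses are not known exactly. Their poses are not given: they have to be found in the camera images.
- dowel_center (a point): Round wooden dowel, 22 mm in diameter, 320 mm long, 85 g, brown with 30 mm of blue at each end; both ends are alike. The point is its middle, on its axis; x runs along the dowel. It starts lying level in the two notches of its stand.
- stand_mid (a point): Fixed dark wood stand with two V notches (45 degree flanks, about 20 mm deep, 14 mm thick, 51 mm wide across the dowel, reaching 80 mm above the floor) 180 mm apart, on a base 220 x 70 x 12 mm. The point is midway between them at the height of the axis of a dowel lying in them (75 mm above the floor); x runs along the dowel, z up. Between the notches there is room for fingers.
- pipe_entry (a point): Centre of the open end of the level, clear plastic pipe where the dowel goes in, 190 mm above the floor, on the pipe's axis. x points along the pipe into it, towards the far end; z up. Pipe: 135 mm long, inside diameter 58 mm, outside 64 mm, a blue rim at each end, fixed on a grey post with a foot 130 mm wide and 12 mm thick that reaches 5 mm in front of the entry.
- pipe_exit (a point): Centre of the pipe's far end, on the axis, x pointing out of the pipe. It overhangs the near end of the can crate by 30 mm.
- can_center (a point): Crushed red can, a short cylinder 53 mm in diameter, 34 mm long, about 14 g; the point is its centre, x its axis. It starts inside the pipe, held by the pad; pushing it takes roughly 4 to 8 N until it is past the pad, then almost nothing. It tips out and drops once its centre passes the far end.
- crate_in (a point): Grey open crate for cans, fixed, outside 300 mm along x, 200 mm along y, 120 mm high, walls 5 mm, with a layer of other crushed cans (up to 35 mm deep) on its floor. The point is the centre of its inner floor; x points the same way as the pipe.
- mug: White mug, 80 mm across, 90 mm high, standing upright; origin at the centre of its underside. To be left alone.
- pet: Green plastic bottle, 64 mm across, 200 mm high, standing; origin at the centre of its underside. To be left alone.
- jarlid: Steel jar lid, 70 mm across, 14 mm high, lying flat; origin at the centre of its underside. To be left alone.
- dowel_a (a point): Centre of one end face of the dowel.
- dowel_b (a point): Centre of the other end face of the dowel.
- pad_mid (a point): Middle of the underside of a black rubber pad, 50 mm long and 12 mm wide, that comes through the pipe's roof (35 to 85 mm past the entry) and presses the can down with a spring. Once the can is gone it hangs down to 22 mm above the pipe's axis; it stands out less than 12 mm above the pipe.
Things that resemble listed ones, but are neither listed nor needed, are in the scene too. What is shaped like the part that bears stand_mid but orange or pink is not meant.

How it is judged:
By the outcome, as a careful person would: the job done as asked, in the order asked, and still so for the second after the job is handed in, with the robot touching nothing.
It also fails if it takes over 54 s, if anything falls off the work surface, if the arm or the gripper's body presses on something with over 40 N, if the wrist force passes 120 N, or if a joint passes its speed limit or range.

ROBOT

A 7-joint arm with a two-finger parallel gripper is mounted at the origin on the work surface. World frame = base frame: x ahead of the robot, y to its left, z up, the work surface at z = 0. Lengths are in m, angles in rad, forces in N, time in s.
With the tool pointing down it reaches from about 0.4 to 0.875 m from the base axis. Payload 19.3 kg.
Tool frame: the origin (TCP) lies at the very end of the fingers, on their centre line; the grasp point (between the pads) lies 19 mm behind it; z points along the fingers, x is the direction in which the jaws open and shut, and the axes are right-handed (so a half turn about z gives the same grasp; the last joint's range is limited). The gripper opens to 85 mm and grips with 20 to 120 N. Pads are 22 mm wide; open, the fingers measure 114 mm over their backs; the gripper's body (76 mm by 85 mm) begins 54 mm behind the grasp point. The pads swing forward as they close: fully open they stand 13 mm farther back than shut.
Start: joints at [1.169, 0.521, -0.036, 1.599, 0.021, 1.021, -0.113], TCP at [0.204, -0.591, 0.231] pointing down, gripper open.
Joint ranges: [-2.91, 2.91], [-0.3, 2.13], [-1.5, 1.42], [0.17, 2.43], [-1.26, 4.41], [0.16, 1.93], [-2.52, 2.52]. Speed limits (rad/s): [1.89, 1.89, 2.39, 2.39, 3.01, 3.01, 3.01].

INTERFACE

Orientations are given as [roll, pitch, yaw] about the fixed x, y, z axes, in that order (R = Rz(yaw) Ry(pitch) Rx(roll)).
In Python, from workcell import observe, eyes, job_done gives the robot as it stands. The module is installed in compiled form; this text tells all that it offers.
- The arm moves only by the shell command python3 -m pendant 'ROWS' [FORCE]. ROWS is JSON, a list of rows, each an object of numbers: "dx", "dy", "dz": the shift along the tool's x, y, z in mm; "ax", "ay", "az": the turn, a rotation vector about the tool's x, y, z in degrees; "claw": the finger opening in mm, from 0 to 85.4. A call has 1 to 10 rows; each row is the pose to reach, as a shift and turn from the pose commanded when the call began, along the tool's axes at that moment; what a row does not reach only later rows make up. A row lasts 1/12 s, in which the tool goes at most 41.7 mm and 7.16 degrees, less where a joint would pass 70% of its speed; a pose out of reach is approached as far as the arm can. A call with a gripper value outside its range is refused whole. The fingers move at their own pace and stop on an object; FORCE is the grip in N (left out, the last holds). Time passes only in rows, so rows that repeat a pose let the fingers close. It gives the time, the measured TCP pose, the force and the opening at its end, in the units of the state.
- observe(): the state, without advancing time (a new reading comes with each control period).
- eyes.grab_frame(name): name is "scene" or "top" or "wrist"; returns a dict with "image" (420x560x3 uint8, blue, green, red), "fovy" (degrees; the focal length in pixels is half the picture's height over the tangent of half this angle, whatever the lens; pixels are square), "cx", "cy" (the principal point, pixels), "view" (4x4, takes a point from world to camera coordinates). Camera axes: x right, y up, looking along -z (the intrinsics and any distortion apply to the point x, -y, -z); pixel columns grow to the right and rows downward; lengths in m; the calibration is good to about 2 mm. A picture is of the moment at which its call begins. There is no depth.
- job_done(): hands the job in, once; it reports no verdict.
The state is a dict: "clock": time; "qpos": joint angles; "qd": joint speeds; "joint_efforts": joint torques, N m; "position": TCP position; "tool_rot": TCP orientation; "force": force on the tool from outside, world axes, zero at the start; "moment": the same for the moment, N m; "grip_width": finger opening in m.
Only numpy, scipy, OpenCV 4.12 (cv2) and the standard library are available. Lean on these libraries where they do the work, as an engineer would, in place of code of your own. Each camera call takes 0.05 s, during which the arm holds its last target.

## Working session

There is one attempt and no reset: what is moved stays moved. The work goes in short steps, Python scripts to look and compute and a shell command to move; the robot and the scene stay as the last step left them, time stands still between calls to the robot, and variables do not carry over. Pictures are saved under pics/ and viewed, and the job is handed in when it is done.

```bash
mkdir -p pics; ls
python3 - <<'E'
from workcell import observe, eyes
import cv2
print(observe())
for n in ["scene","top","wrist"]:
    f=eyes.grab_frame(n); print(n,{k:v for k,v in f.items() if k!="image"})
    cv2.imwrite(f"pics/{n}0.png",f["image"])
E
```

```text
pics
{'clock': 0.0, 'qpos': array([ 1.16882369,  0.52202371, -0.03633374,  1.59996246,  0.02119951,
        1.02107244, -0.11280054]), 'qd': array([ 1.18479793e-03,  4.84119573e-05,  1.63189034e-03, -1.07559978e-03,
        1.52076415e-03, -1.47999751e-03,  6.25931156e-04]), 'joint_efforts': array([ 2.25530996e-03, -9.27103114e+01,  1.98106885e+00, -3.69924688e+01,
        1.80457189e-02,  8.30039091e-03,  1.58935836e-05]), 'position': array([ 0.20344571, -0.59063525,  0.23073592]), 'tool_rot': array([ 3.14152126e+00,  1.07866967e-03, -1.23902982e+00]), 'force': array([0.54903029, 0.40062153, 0.27707058]), 'moment': array([-0.03169466, -0.03517847, -0.0154494 ]), 'grip_width': 0.08581199930280971}
scene {'fovy': 57.535586547700575, 'cx': 276.97438257328054, 'cy': 212.17749325193316, 'view': array([[-0.67569241,  0.73717037,  0.00442862,  0.25842989],
       [-0.55765768, -0.51506119,  0.65094538,  0.22681726],
       [ 0.48213866,  0.4373692 ,  0.75911165, -1.39646346],
       [ 0.        ,  0.        ,  0.        ,  1.        ]])}
top {'fovy': 50.30174912541343, 'cx': 271.3889784760743, 'cy': 208.19684877814817, 'view': array([[-0.01260461, -0.99990673,  0.00525951,  0.10731331],
       [ 0.97142696, -0.01099854,  0.23708374, -0.53403963],
       [-0.23700378,  0.00809758,  0.97147498, -1.16840067],
       [ 0.        ,  0.        ,  0.        ,  1.        ]])}
wrist {'fovy': 68.75128130863885, 'cx': 276.78815805203936, 'cy': 207.08627484158112, 'view': array([[ 3.25138211e-01, -9.45666483e-01,  2.14879080e-04,
        -6.25419062e-01],
       [ 8.99098417e-01,  3.09056778e-01, -3.10009588e-01,
         3.94834719e-02],
       [ 2.93099267e-01,  1.00989160e-01,  9.50733406e-01,
        -3.79095358e-01],
       [ 0.00000000e+00,  0.00000000e+00,  0.00000000e+00,
         1.00000000e+00]])}
```

View pics/scene0.png

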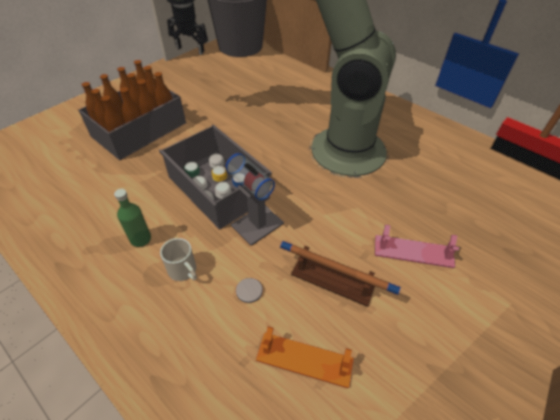

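View pics/top0.png

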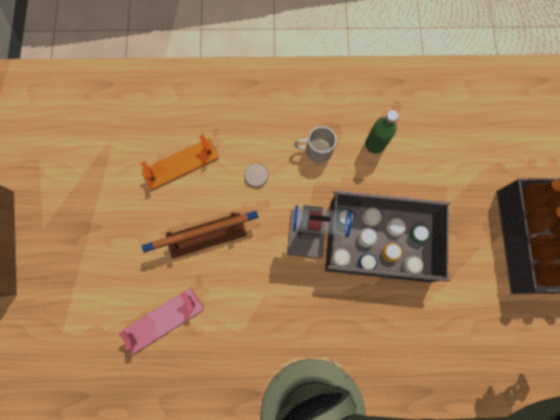

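View pics/wrist0.png

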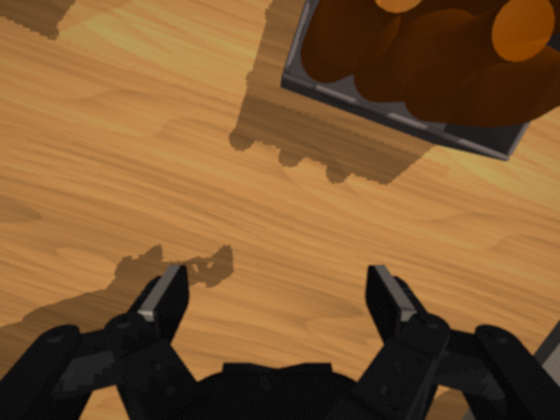

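Run:
```python
import cv2
t=cv2.imread("pics/top0.png"); s=cv2.imread("pics/scene0.png")
cv2.imwrite("pics/t1.png",cv2.resize(t[190:270,130:270],None,fx=5.7,fy=5.7,interpolation=cv2.INTER_CUBIC))
cv2.imwrite("pics/t2.png",cv2.resize(t[180:290,270:410],None,fx=5,fy=5,interpolation=cv2.INTER_CUBIC))
cv2.imwrite("pics/s1.png",cv2.resize(s[230:310,270:410],None,fx=5.7,fy=5.7,interpolation=cv2.INTER_CUBIC))
cv2.imwrite("pics/s2.png",cv2.resize(s[140:250,190:300],None,fx=5,fy=5,interpolation=cv2.INTER_CUBIC))
```

```text
(no output)
```

View pics/t1.png

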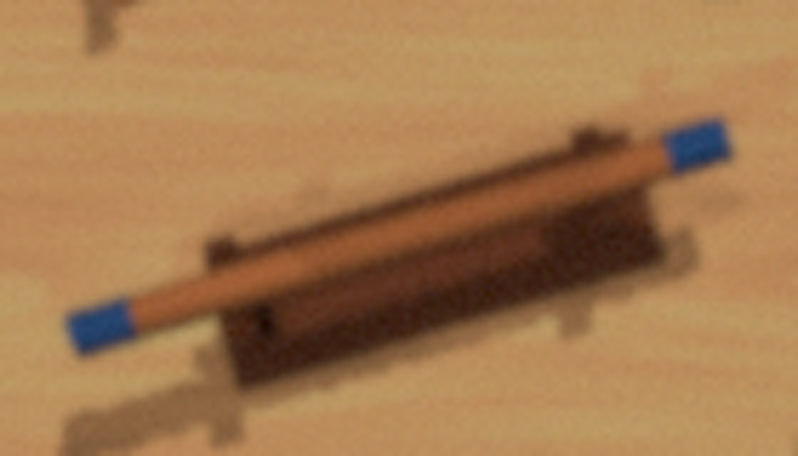

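View pics/t2.png

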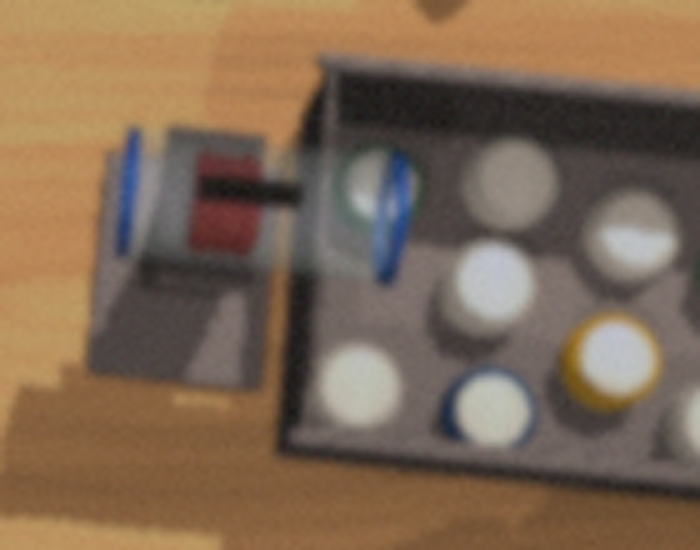

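View pics/s1.png

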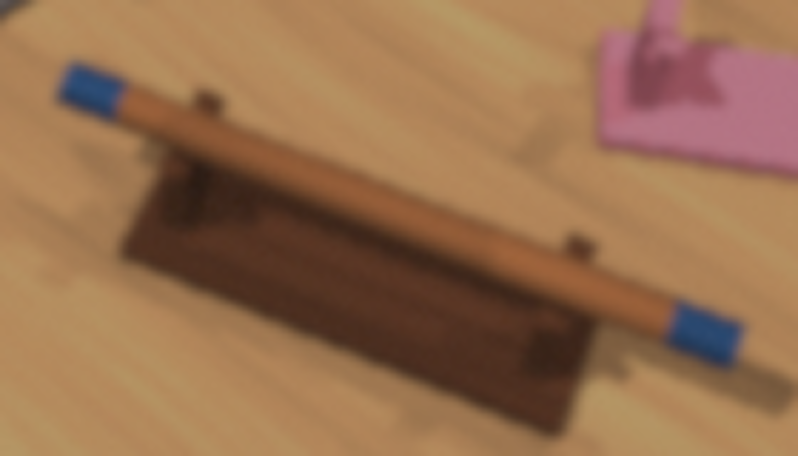

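View pics/s2.png

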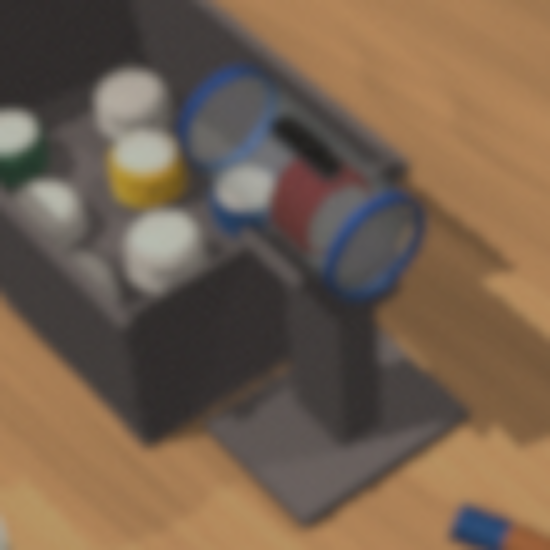

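```bash
cat > h.py <<'E'
import numpy as np
from workcell import observe, eyes
C={}
def cam(n,f=None):
    f=f or eyes.grab_frame(n); h=f["image"].shape[0]
    return (h/2/np.tan(np.radians(f["fovy"]/2)),f["cx"],f["cy"],np.array(f["view"]),f["image"])
def ray(c,u,v):
    F,cx,cy,V,_=c; d=np.array([(u-cx)/F,-(v-cy)/F,-1.]); R=V[:3,:3]
    return -R.T@V[:3,3], R.T@d/np.linalg.norm(d)
def onz(c,u,v,z):
    o,d=ray(c,u,v); return o+d*(z-o[2])/d[2]
def tri(*obs):
    A=0;b=0
    for c,u,v in obs:
        o,d=ray(c,u,v); P=np.eye(3)-np.outer(d,d); A=A+P; b=b+P@o
    p=np.linalg.solve(A,b)
    return p,[round(1000*np.linalg.norm((np.eye(3)-np.outer(d,d))@(p-o)),1) for o,d in [ray(*x) for x in obs]]
def proj(c,p):
    F,cx,cy,V,_=c; q=V[:3,:3]@p+V[:3,3]; return np.array([cx+F*q[0]/-q[2],cy+F*q[1]/q[2]])
E
python3 - <<'E'
from h import *
np.set_printoptions(precision=4,suppress=True)
t=cam("top");s=cam("scene")
for n,a,b,z in [("dL",(143.2,248.9),(399.5,290.2),.075),("dR",(257.7,214),(281.9,244),.075),("entry",(295.8,218.2),(265,189),.19),("exit",(348.6,223.4),(235.8,163.4),.19)]:
    print(n,tri((t,*a),(s,*b)),onz(t,*a,z),onz(s,*b,z))
for n,a in [("mug",(321,140)),("pet",(376,145)),("lid",(256,176))]: print(n,onz(t,*a,0.01))
E
```

```text
dL (array([0.4246, 0.4457, 0.0733]), [np.float64(1.1), np.float64(1.1)]) [0.4247 0.4442 0.075 ] [0.4252 0.4468 0.075 ]
dR (array([0.5167, 0.1393, 0.073 ]), [np.float64(1.0), np.float64(1.0)]) [0.5168 0.1385 0.075 ] [0.5173 0.1411 0.075 ]
entry (array([0.4783, 0.043 , 0.1891]), [np.float64(0.8), np.float64(0.8)]) [0.4786 0.0424 0.19  ] [0.4786 0.0444 0.19  ]
exit (array([ 0.463 , -0.0851,  0.1904]), [np.float64(1.6), np.float64(1.6)]) [ 0.4641 -0.0865  0.19  ] [ 0.4621 -0.0838  0.19  ]
mug [ 0.7568 -0.0506  0.01  ]
pet [ 0.7391 -0.2144  0.01  ]
lid [0.6461 0.1443 0.01  ]
```

```bash
cat >> h.py <<'E'
from scipy.spatial.transform import Rotation as Ro
def go(x,y,z,yaw):
    o=observe(); R=Ro.from_euler("xyz",o["tool_rot"]); T=Ro.from_euler("xyz",[np.pi,0,np.radians(yaw)])
    print("t",round(o["clock"],2),"pos",np.round(o["position"],4),"rpy",np.round(np.degrees(o["tool_rot"]),2),"w",round(o["grip_width"],4),"F",np.round(o["force"],1))
    print("d mm",np.round(1000*R.inv().apply(np.array([x,y,z])-o["position"]),1),"rotvec",np.round(np.degrees((R.inv()*T).as_rotvec()),2))
E
python3 - <<'E'
from h import *
import cv2
np.set_printoptions(precision=4,suppress=True)
t=cam("top")
cv2.imwrite("pics/t3.png",cv2.resize(t[4][180:290,315:460],None,fx=5.5,fy=5.5,interpolation=cv2.INTER_CUBIC))
go(.35,-.60,.42,-71)
E
```

```text
t 0.3 pos [ 0.2035 -0.5908  0.2311] rpy [180.     0.03 -70.99] w 0.0856 F [-0.2 -0.2  0.1]
d mm [  56.3 -135.5 -188.9] rotvec [0.   0.03 0.01]
```

View pics/t3.png

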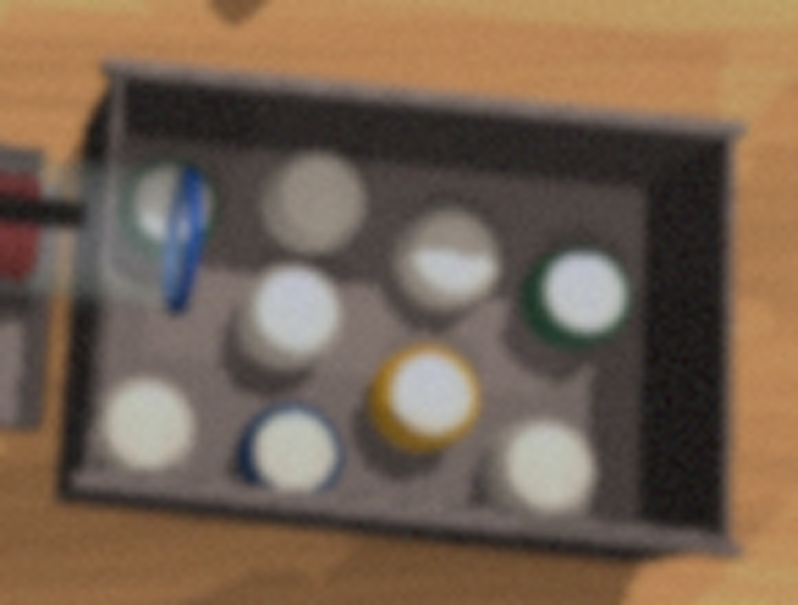

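```bash
python3 - <<'E'
from h import *
t=cam("top")
P=[onz(t,315+a/5.5,180+b/5.5,.12) for a,b in [(107,65),(742,128),(735,550),(65,490)]]
for i,j in [(0,1),(3,2)]:
    d=P[j]-P[i]; print(np.linalg.norm(d),np.degrees(np.arctan2(d[1],d[0])))
for p in P: print(p.round(4))
c=sum(P)/4; print(c)
E
python3 -m pendant '[{"dz":-40},{"dz":-80},{"dz":-120},{"dz":-160,"dy":-20},{"dz":-189,"dx":20,"dy":-50},{"dz":-189,"dx":40,"dy":-90},{"dz":-189,"dx":56,"dy":-135},{"dz":-189,"dx":56,"dy":-135}]'
python3 -c "
from h import *
go(.62,-.2,.42,-30)"
```

```text
0.3054468487243396 -96.53665653893367
0.30910569857151105 -95.79916641052061
[ 0.5644 -0.0664  0.12  ]
[ 0.5296 -0.3699  0.12  ]
[ 0.3294 -0.3451  0.12  ]
[ 0.3606 -0.0376  0.12  ]
[ 0.44600986 -0.20474976  0.12      ]
t 0.35 pos [ 0.2036 -0.5908  0.2311] rpy [-1.800e+02  2.000e-02 -7.099e+01] w 0.0852 F [-0.2 -0.3  0.5]
d mm [-233.9 -521.  -188.8] rotvec [-1.000e-02  2.000e-02 -4.099e+01]schema error: expected keys dx, dy, dz, ax, ay, az, claw
```

```bash
python3 -m pendant '[{"dx":0,"dy":0,"dz":-40,"ax":0,"ay":0,"az":0,"claw":85},{"dx":0,"dy":0,"dz":-80,"ax":0,"ay":0,"az":0,"claw":85},{"dx":0,"dy":0,"dz":-120,"ax":0,"ay":0,"az":0,"claw":85},{"dx":0,"dy":-20,"dz":-155,"ax":0,"ay":0,"az":0,"claw":85},{"dx":20,"dy":-50,"dz":-180,"ax":0,"ay":0,"az":0,"claw":85},{"dx":40,"dy":-85,"dz":-189,"ax":0,"ay":0,"az":0,"claw":85},{"dx":50,"dy":-120,"dz":-189,"ax":0,"ay":0,"az":0,"claw":85},{"dx":56,"dy":-150,"dz":-189,"ax":0,"ay":0,"az":0,"claw":85}]'
python3 -c "
from h import *
go(.60,-.2,.42,-20)"
```

```text
clock: 1.02
position: [0.3664, -0.5949, 0.4205]
tool_rot: [-3.141, -0.001, -1.238]
force: [0.3, 0.7, -0.8]
grip_width: 0.0849
t 1.02 pos [ 0.3664 -0.5949  0.4205] rpy [-1.7996e+02 -4.0000e-02 -7.0960e+01] w 0.0849 F [ 0.3  0.7 -0.8]
d mm [-297.1 -349.7    0.6] rotvec [-3.000e-02 -5.000e-02 -5.096e+01]
```

```bash
python3 -m pendant '[{"dx":-25,"dy":-30,"dz":0,"ax":0,"ay":0,"az":-4,"claw":85},{"dx":-51,"dy":-60,"dz":0,"ax":0,"ay":0,"az":-9,"claw":85},{"dx":-77,"dy":-91,"dz":0,"ax":0,"ay":0,"az":-14,"claw":85},{"dx":-103,"dy":-122,"dz":0,"ax":0,"ay":0,"az":-19,"claw":85},{"dx":-129,"dy":-152,"dz":0,"ax":0,"ay":0,"az":-23,"claw":85},{"dx":-155,"dy":-183,"dz":0,"ax":0,"ay":0,"az":-27,"claw":85},{"dx":-181,"dy":-214,"dz":0,"ax":0,"ay":0,"az":-31,"claw":85},{"dx":-207,"dy":-244,"dz":0,"ax":0,"ay":0,"az":-36,"claw":85},{"dx":-233,"dy":-275,"dz":0,"ax":0,"ay":0,"az":-40,"claw":85},{"dx":-259,"dy":-306,"dz":0,"ax":0,"ay":0,"az":-45,"claw":85}]'
python3 -c "
from h import *
go(.50,.15,.36,16.7)"
```

```text
clock: 1.85
position: [0.5692, -0.2487, 0.4205]
tool_rot: [3.141, -0.0, -0.451]
force: [0.6, -1.1, -0.0]
grip_width: 0.0848
t 1.85 pos [ 0.5692 -0.2487  0.4205] rpy [ 1.7999e+02 -2.0000e-02 -2.5820e+01] w 0.0848 F [ 0.6 -1.1 -0. ]
d mm [-235.9 -328.8   60.4] rotvec [ 2.000e-02 -2.000e-02 -4.252e+01]
```

```bash
python3 -m pendant '[{"dx":-24,"dy":-33,"dz":0,"ax":0,"ay":0,"az":-4,"claw":85},{"dx":-47,"dy":-66,"dz":0,"ax":0,"ay":0,"az":-8,"claw":85},{"dx":-71,"dy":-99,"dz":0,"ax":0,"ay":0,"az":-13,"claw":85},{"dx":-94,"dy":-132,"dz":0,"ax":0,"ay":0,"az":-17,"claw":85},{"dx":-118,"dy":-164,"dz":5,"ax":0,"ay":0,"az":-21,"claw":85},{"dx":-141,"dy":-197,"dz":10,"ax":0,"ay":0,"az":-26,"claw":85},{"dx":-165,"dy":-230,"dz":15,"ax":0,"ay":0,"az":-30,"claw":85},{"dx":-189,"dy":-263,"dz":20,"ax":0,"ay":0,"az":-34,"claw":85},{"dx":-212,"dy":-296,"dz":30,"ax":0,"ay":0,"az":-38,"claw":85},{"dx":-236,"dy":-329,"dz":40,"ax":0,"ay":0,"az":-42.5,"claw":85}]'
python3 -c "
from h import *
go(.4577,.3356,.24,16.7)"
```

```text
clock: 2.68
position: [0.5001, 0.1501, 0.3805]
tool_rot: [3.141, -0.001, 0.291]
force: [1.1, 0.2, -0.3]
grip_width: 0.0854
t 2.68 pos [0.5001 0.1501 0.3805] rpy [ 1.7998e+02 -6.0000e-02  1.6670e+01] w 0.0854 F [ 1.1  0.2 -0.3]
d mm [  12.5 -189.9  140.4] rotvec [ 0.02 -0.06 -0.03]
```

```bash
python3 -m pendant '[{"dx":2,"dy":-33,"dz":20,"ax":0,"ay":0,"az":0,"claw":85},{"dx":4,"dy":-66,"dz":40,"ax":0,"ay":0,"az":0,"claw":85},{"dx":6,"dy":-99,"dz":60,"ax":0,"ay":0,"az":0,"claw":85},{"dx":8,"dy":-131,"dz":80,"ax":0,"ay":0,"az":0,"claw":85},{"dx":10,"dy":-162,"dz":100,"ax":0,"ay":0,"az":0,"claw":85},{"dx":12,"dy":-190,"dz":120,"ax":0,"ay":0,"az":0,"claw":85},{"dx":12.5,"dy":-190,"dz":140,"ax":0,"ay":0,"az":0,"claw":85},{"dx":12.5,"dy":-190,"dz":140,"ax":0,"ay":0,"az":0,"claw":85}]'
python3 -c "
from h import *
import cv2
go(.4577,.3356,.056,16.7)
w=cam('wrist'); cv2.imwrite('pics/w1.png',w[4])
a=np.array([.4246,.4457,.075]);b=np.array([.5167,.1393,.075]); print(proj(w,a),proj(w,b),proj(w,a+(b-a)*30/320),proj(w,a+(b-a)*290/320))
print(cam('wrist')[3])"
```

```text
clock: 3.35
position: [0.4569, 0.3344, 0.237]
tool_rot: [3.141, 0.005, 0.291]
force: [-0.1, -0.8, -0.7]
grip_width: 0.0849
t 3.35 pos [0.4569 0.3344 0.237 ] rpy [179.94   0.27  16.67] w 0.0849 F [-0.1 -0.8 -0.7]
d mm [  2.   -1.1 181. ] rotvec [ 0.06  0.27 -0.03]
[278.55552001  63.40256984] [278.52848499 348.81642861] [278.55218434  98.61791428] [278.53039529 328.64907254]
[[ 0.95867361  0.28449667 -0.00255942 -0.53340281]
 [-0.27102068  0.91045247 -0.31244855 -0.13589175]
 [-0.08656034  0.30022984  0.94993124 -0.44720554]
 [ 0.          0.          0.          1.        ]]
```

View pics/w1.png

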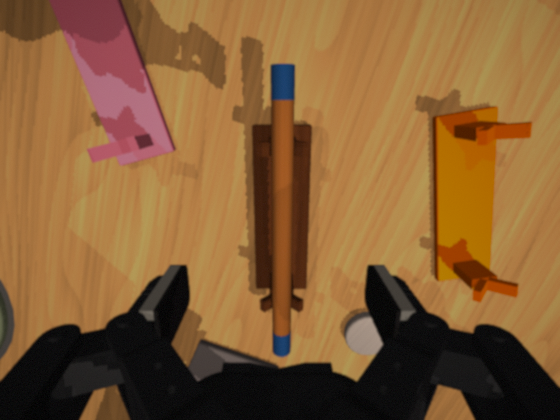

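```bash
python3 -m pendant '[{"dx":3,"dy":-1,"dz":30,"ax":0,"ay":0,"az":0,"claw":85},{"dx":4,"dy":-1,"dz":60,"ax":0,"ay":0,"az":0,"claw":85},{"dx":4,"dy":-1,"dz":85,"ax":0,"ay":0,"az":0,"claw":85},{"dx":4,"dy":-1,"dz":100,"ax":0,"ay":0,"az":0,"claw":85},{"dx":4,"dy":-1,"dz":100,"ax":0,"ay":0,"az":0,"claw":85}]'
python3 -c "
from h import *
import cv2
go(.4577,.3356,.056,16.7)
w=cam('wrist'); cv2.imwrite('pics/w2.png',w[4])
a=np.array([.4246,.4457,.075]);b=np.array([.5167,.1393,.075]); print(proj(w,a),proj(w,b))
o=observe();R=Ro.from_euler('xyz',o['tool_rot'])
print(proj(w,o['position']),proj(w,o['position']+R.apply([0,0,-.019])))
"
```

```text
clock: 3.87
position: [0.4625, 0.3345, 0.1392]
tool_rot: [3.14, 0.002, 0.286]
force: [0.0, 0.1, 0.2]
grip_width: 0.085
t 3.87 pos [0.4625 0.3345 0.1392] rpy [1.7992e+02 1.1000e-01 1.6400e+01] w 0.085 F [0.  0.1 0.2]
d mm [-4.1 -2.6 83.2] rotvec [ 0.08  0.11 -0.3 ]
[268.48469174  38.91681479] [273.61382525 426.85140153]
[277.88772644 267.16998402] [277.98017674 287.96759024]
```

View pics/w2.png

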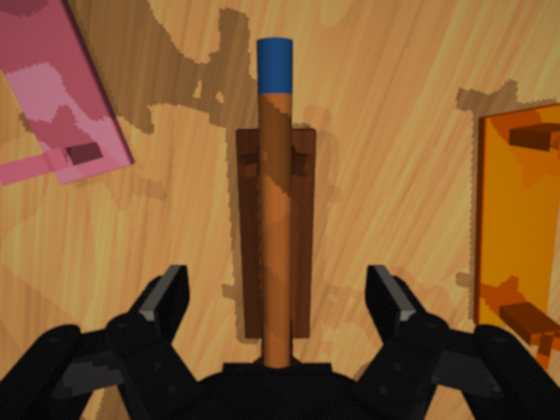

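```bash
python3 -m pendant '[{"dx":-1,"dy":-2,"dz":25,"ax":0,"ay":0,"az":-0.2,"claw":85},{"dx":-1,"dy":-2,"dz":50,"ax":0,"ay":0,"az":-0.2,"claw":85},{"dx":-1,"dy":-2,"dz":70,"ax":0,"ay":0,"az":-0.2,"claw":85},{"dx":-1,"dy":-2,"dz":82,"ax":0,"ay":0,"az":-0.2,"claw":85},{"dx":-1,"dy":-2,"dz":83,"ax":0,"ay":0,"az":-0.2,"claw":85},{"dx":-1,"dy":-2,"dz":83,"ax":0,"ay":0,"az":-0.2,"claw":40},{"dx":-1,"dy":-2,"dz":83,"ax":0,"ay":0,"az":-0.2,"claw":40},{"dx":-1,"dy":-2,"dz":83,"ax":0,"ay":0,"az":-0.2,"claw":40},{"dx":-1,"dy":-2,"dz":83,"ax":0,"ay":0,"az":-0.2,"claw":40}]' 30
python3 -c "
from h import *
import cv2
go(.4577,.3356,.056,16.7)
w=cam('wrist'); cv2.imwrite('pics/w3.png',w[4])
o=observe();R=Ro.from_euler('xyz',o['tool_rot'])
print(proj(w,o['position']),proj(w,o['position']+R.apply([0,0,-.019])))
"
```

```text
clock: 4.67
position: [0.4613, 0.3381, 0.0586]
tool_rot: [-3.141, -0.002, 0.291]
force: [0.0, 0.4, -0.4]
grip_width: 0.0401
t 4.67 pos [0.4613 0.3381 0.0586] rpy [-1.7997e+02 -9.0000e-02  1.6690e+01] w 0.0401 F [ 0.   0.4 -0.4]
d mm [-4.2  1.4  2.6] rotvec [-0.03 -0.09 -0.01]
[276.46366886 266.43612297] [276.45259356 286.80717969]
```

View pics/w3.png

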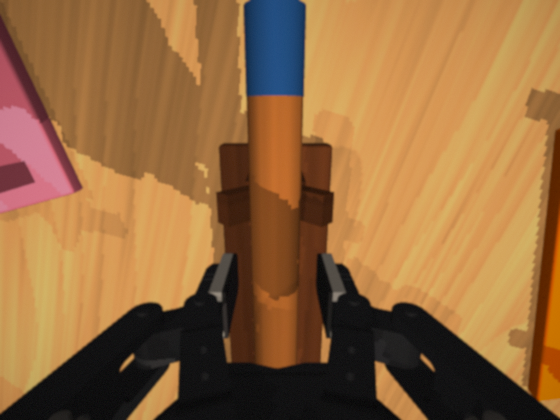

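```bash
python3 -m pendant '[{"dx":-0.7,"dy":0,"dz":2,"ax":0,"ay":0,"az":0,"claw":30},{"dx":-0.7,"dy":0,"dz":2,"ax":0,"ay":0,"az":0,"claw":24},{"dx":-0.7,"dy":0,"dz":2,"ax":0,"ay":0,"az":0,"claw":10},{"dx":-0.7,"dy":0,"dz":2,"ax":0,"ay":0,"az":0,"claw":10},{"dx":-0.7,"dy":0,"dz":2,"ax":0,"ay":0,"az":0,"claw":10},{"dx":-0.7,"dy":0,"dz":2,"ax":0,"ay":0,"az":0,"claw":10}]' 60
python3 -c "
from h import *
go(.4577,.3356,.056,16.7)"
```

```text
clock: 5.22
position: [0.4604, 0.3377, 0.0556]
tool_rot: [-3.141, -0.001, 0.291]
force: [2.9, 0.4, 2.8]
grip_width: 0.0204
t 5.22 pos [0.4604 0.3377 0.0556] rpy [-1.7999e+02 -4.0000e-02  1.6700e+01] w 0.0204 F [2.9 0.4 2.8]
d mm [-3.2  1.3 -0.4] rotvec [-0.01 -0.04  0.  ]
```

```bash
python3 -m pendant '[{"dx":0,"dy":0,"dz":-15,"ax":0,"ay":0,"az":0,"claw":10},{"dx":0,"dy":0,"dz":-45,"ax":0,"ay":0,"az":0,"claw":10},{"dx":0,"dy":0,"dz":-80,"ax":0,"ay":0,"az":0,"claw":10},{"dx":0,"dy":0,"dz":-105,"ax":0,"ay":0,"az":0,"claw":10},{"dx":0,"dy":0,"dz":-115,"ax":0,"ay":0,"az":0,"claw":10},{"dx":0,"dy":0,"dz":-115,"ax":0,"ay":0,"az":0,"claw":10}]'
python3 -c "
from h import *
go(.505,.2875,.1706,-6.3)"
```

```text
clock: 5.72
position: [0.4605, 0.3381, 0.1724]
tool_rot: [-3.141, -0.003, 0.292]
force: [-0.1, -0.0, -0.4]
grip_width: 0.02
t 5.72 pos [0.4605 0.3381 0.1724] rpy [-1.7995e+02 -1.5000e-01  1.6700e+01] w 0.02 F [-0.1 -0.  -0.4]
d mm [28.1 61.3  1.8] rotvec [-0.07 -0.14 23.  ]
```

```bash
python3 -m pendant '[{"dx":6,"dy":12,"dz":0,"ax":0,"ay":0,"az":5,"claw":10},{"dx":12,"dy":26,"dz":0,"ax":0,"ay":0,"az":10,"claw":10},{"dx":18,"dy":40,"dz":0,"ax":0,"ay":0,"az":15,"claw":10},{"dx":24,"dy":52,"dz":0,"ax":0,"ay":0,"az":20,"claw":10},{"dx":28,"dy":61,"dz":0,"ax":0,"ay":0,"az":23,"claw":10},{"dx":28,"dy":61,"dz":0,"ax":0,"ay":0,"az":23,"claw":10},{"dx":28,"dy":61,"dz":0,"ax":0,"ay":0,"az":23,"claw":10}]'
python3 -c "
from h import *
import cv2
go(.505,.2875,.1706,-6.3)
for n,(a,b,c,d) in dict(top=(180,290,180,340),scene=(130,270,190,350)).items():
    i=cam(n)[4]; cv2.imwrite(f'pics/{n}2.png',cv2.resize(i[a:b,c:d],None,fx=5 if n=='top' else 4,fy=5 if n=='top' else 4,interpolation=cv2.INTER_CUBIC))
"
```

```text
clock: 6.3
position: [0.5038, 0.287, 0.1692]
tool_rot: [3.141, 0.002, -0.108]
force: [0.1, 1.1, -0.6]
grip_width: 0.0204
t 6.3 pos [0.5038 0.287  0.1692] rpy [ 1.7994e+02  9.0000e-02 -6.2000e+00] w 0.0204 F [ 0.1  1.1 -0.6]
d mm [ 1.2 -0.7 -1.4] rotvec [0.06 0.09 0.1 ]
```

View pics/top2.png

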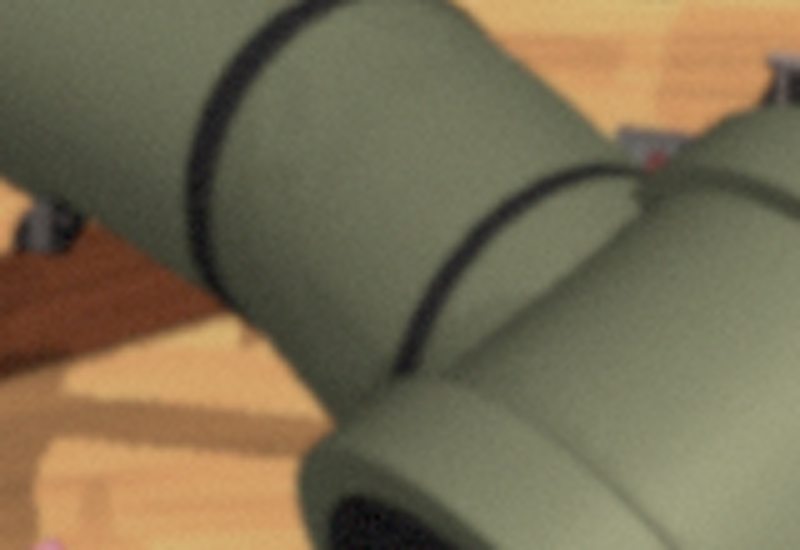

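View pics/scene2.png

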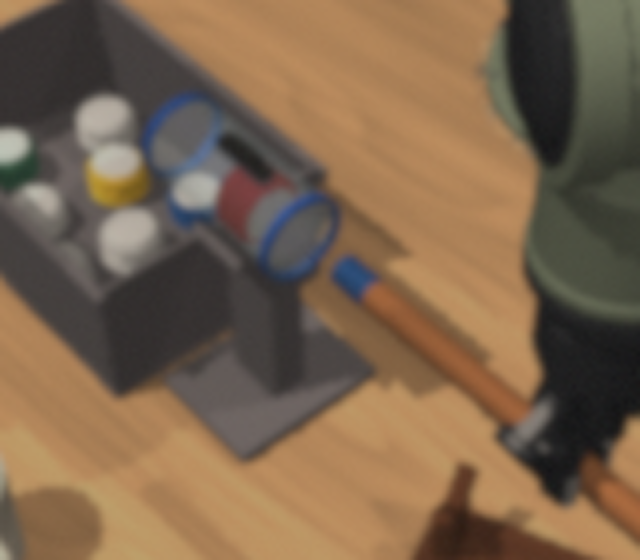

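```bash
python3 -c "
from h import *
import cv2
w=cam('wrist'); cv2.imwrite('pics/w4.png',w[4])
s=cam('scene');print(proj(s,np.array([.478,.043,.19])))
"
```

```text
[264.76629894 188.61321078]
```

View pics/w4.png

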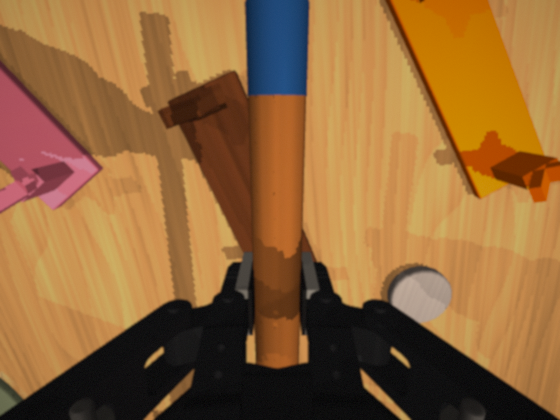

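```bash
python3 -c "
from h import *
import cv2
s=cam('scene');i=s[4].copy()
for p in ([.4815,.0822,.19],[.478,.043,.19],[.4845,.109,.19]): print(proj(s,np.array(p)))
cv2.imwrite('pics/s5.png',cv2.resize(i[160:220,235:315],None,fx=9,fy=9,interpolation=cv2.INTER_CUBIC))
"
```

```text
[274.84481953 196.76819464]
[264.76629894 188.61321078]
[281.80007463 202.65602141]
```

View pics/s5.png

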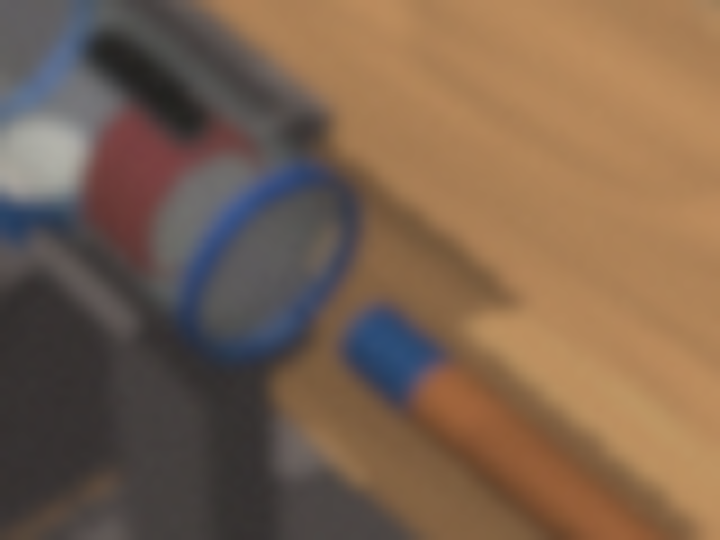

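```bash
python3 -m pendant '[{"dx":1,"dy":10,"dz":-1,"ax":0,"ay":0,"az":0,"claw":10},{"dx":1,"dy":20,"dz":-1,"ax":0,"ay":0,"az":0,"claw":10},{"dx":1,"dy":30,"dz":-1,"ax":0,"ay":0,"az":0,"claw":10},{"dx":1,"dy":40,"dz":-1,"ax":0,"ay":0,"az":0,"claw":10},{"dx":1,"dy":50,"dz":-1,"ax":0,"ay":0,"az":0,"claw":10},{"dx":1,"dy":60,"dz":-1,"ax":0,"ay":0,"az":0,"claw":10},{"dx":1,"dy":60,"dz":-1,"ax":0,"ay":0,"az":0,"claw":10}]'
python3 -c "
from h import *
import cv2
s=cam('scene');i=s[4]
o=observe()['position']; p=np.array([-.11,-.994,0])
print(o, proj(s,o+.206*p+[0,0,.0194]))
cv2.imwrite('pics/s6.png',cv2.resize(i[150:220,225:315],None,fx=8,fy=8,interpolation=cv2.INTER_CUBIC))
go(*(np.array([.478,.043,.1706])-p*.206),-6.3)
go(*(np.array([.478,.043,.1706])-p*.066),-6.3)
"
```

```text
clock: 7.13
position: [0.4989, 0.2248, 0.1714]
tool_rot: [3.14, -0.0, -0.112]
force: [1.5, -0.6, -0.5]
grip_width: 0.0201
[0.49899696 0.22618774 0.17150806] [259.29886846 184.06360167]
t 7.18 pos [0.499  0.2262 0.1715] rpy [ 1.7998e+02 -1.0000e-02 -6.3800e+00] w 0.0202 F [ 0.4  0.  -1.1]
d mm [ -0.7 -21.6   0.9] rotvec [ 0.02 -0.01 -0.08]
t 7.18 pos [0.499  0.2262 0.1715] rpy [ 1.7998e+02 -1.0000e-02 -6.3800e+00] w 0.0202 F [ 0.4  0.  -1.1]
d mm [ -0.6 118.4   1. ] rotvec [ 0.02 -0.01 -0.08]
```

View pics/s6.png

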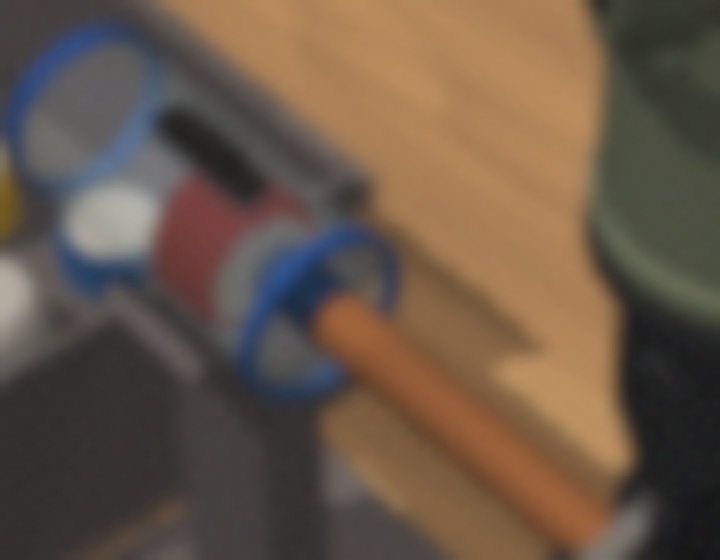

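```bash
python3 -m pendant '[{"dx":0,"dy":9,"dz":0.5,"ax":0,"ay":0,"az":0,"claw":10},{"dx":0,"dy":18,"dz":0.5,"ax":0,"ay":0,"az":0,"claw":10},{"dx":0,"dy":27,"dz":0.5,"ax":0,"ay":0,"az":0,"claw":10},{"dx":0,"dy":36,"dz":0.5,"ax":0,"ay":0,"az":0,"claw":10},{"dx":0,"dy":45,"dz":0.5,"ax":0,"ay":0,"az":0,"claw":10},{"dx":0,"dy":54,"dz":0.5,"ax":0,"ay":0,"az":0,"claw":10}]'
python3 -m pendant '[{"dx":0,"dy":8,"dz":0,"ax":0,"ay":0,"az":0,"claw":10},{"dx":0,"dy":16,"dz":0,"ax":0,"ay":0,"az":0,"claw":10},{"dx":0,"dy":24,"dz":0,"ax":0,"ay":0,"az":0,"claw":10},{"dx":0,"dy":32,"dz":0,"ax":0,"ay":0,"az":0,"claw":10},{"dx":0,"dy":40,"dz":0,"ax":0,"ay":0,"az":0,"claw":10},{"dx":0,"dy":48,"dz":0,"ax":0,"ay":0,"az":0,"claw":10},{"dx":0,"dy":48,"dz":0,"ax":0,"ay":0,"az":0,"claw":10}]'
python3 -c "
from h import *
import cv2
s=cam('scene');i=s[4]
p=np.array([-.11,-.994,0])
cv2.imwrite('pics/s7.png',cv2.resize(i[130:230,200:315],None,fx=6,fy=6,interpolation=cv2.INTER_CUBIC))
go(*(np.array([.478,.043,.1706])-p*.066),-6.3)
"
```

```text
clock: 7.68
position: [0.4928, 0.1736, 0.171]
tool_rot: [-3.141, -0.0, -0.109]
force: [0.3, 4.7, -0.6]
grip_width: 0.0201
clock: 8.27
position: [0.4875, 0.1242, 0.1708]
tool_rot: [3.141, 0.0, -0.111]
force: [-0.6, -1.5, -0.5]
grip_width: 0.0205
t 8.32 pos [0.4877 0.1252 0.1709] rpy [179.98   0.    -6.36] w 0.0201 F [ 0.4  0.4 -1. ]
d mm [-0.5 16.8  0.3] rotvec [ 0.02  0.   -0.06]
```

View pics/s7.png

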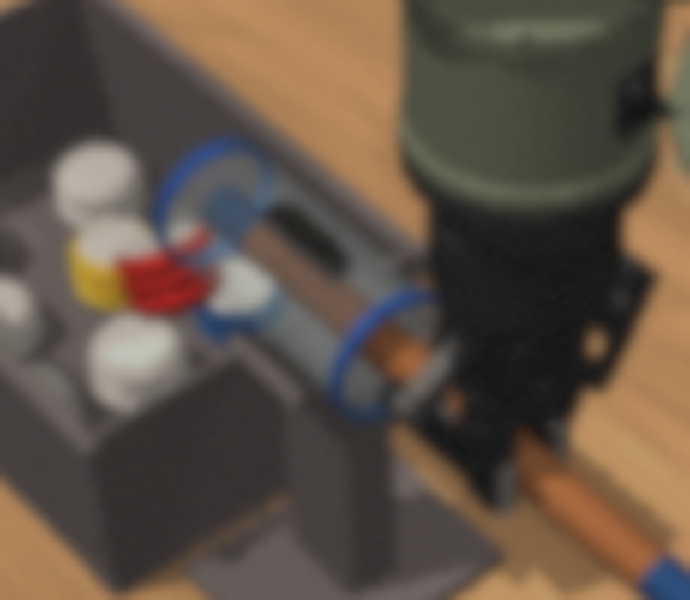

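```bash
python3 -m pendant '[{"dx":0,"dy":-12,"dz":0,"ax":0,"ay":0,"az":0,"claw":10},{"dx":0,"dy":-30,"dz":0,"ax":0,"ay":0,"az":0,"claw":10},{"dx":0,"dy":-50,"dz":0,"ax":0,"ay":0,"az":0,"claw":10},{"dx":0,"dy":-70,"dz":0,"ax":0,"ay":0,"az":0,"claw":10},{"dx":0,"dy":-90,"dz":0,"ax":0,"ay":0,"az":0,"claw":10},{"dx":0,"dy":-110,"dz":0,"ax":0,"ay":0,"az":0,"claw":10},{"dx":0,"dy":-130,"dz":0,"ax":0,"ay":0,"az":0,"claw":10},{"dx":0,"dy":-150,"dz":0,"ax":0,"ay":0,"az":0,"claw":10},{"dx":0,"dy":-163,"dz":0,"ax":0,"ay":0,"az":0,"claw":10},{"dx":0,"dy":-163,"dz":0,"ax":0,"ay":0,"az":0,"claw":10}]'
python3 -c "
from h import *
import cv2
s=cam('scene');i=s[4]
w=cam('wrist');cv2.imwrite('pics/w8.png',w[4])
cv2.imwrite('pics/s8.png',cv2.resize(i[130:230,200:315],None,fx=6,fy=6,interpolation=cv2.INTER_CUBIC))
go(.4604,.3377,.175,16.7)
"
```

```text
clock: 9.15
position: [0.5047, 0.2921, 0.1708]
tool_rot: [-3.14, 0.001, -0.106]
force: [-0.2, -0.1, -1.6]
grip_width: 0.0205
t 9.25 pos [0.5051 0.2887 0.1706] rpy [ 1.7999e+02  3.0000e-02 -6.2300e+00] w 0.0204 F [-0.3 -0.3 -0.7]
d mm [-49.8 -43.9  -4.4] rotvec [  0.     0.03 -22.93]
```

View pics/s8.png

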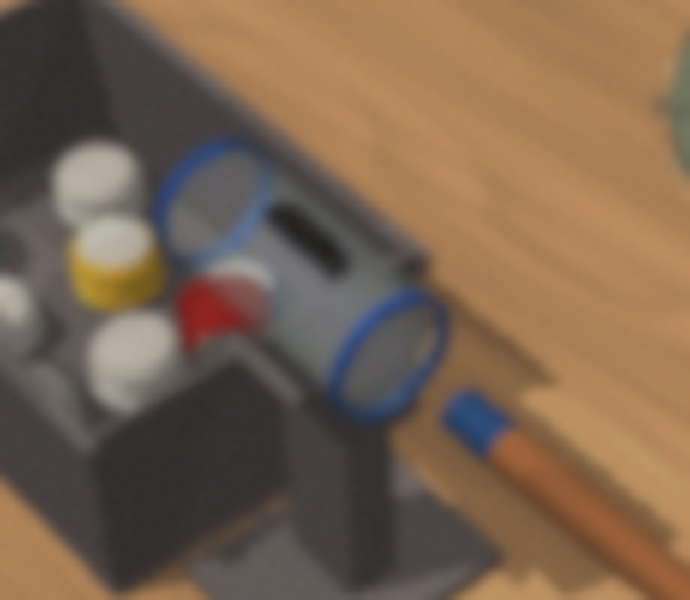

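View pics/w8.png

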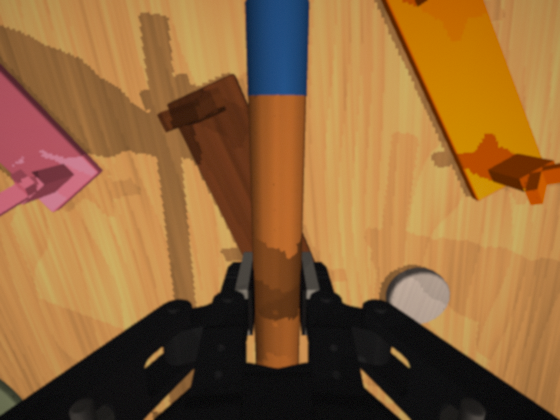

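```bash
python3 -m pendant '[{"dx":-10,"dy":-9,"dz":-4,"ax":0,"ay":0,"az":-5,"claw":10},{"dx":-22,"dy":-19,"dz":-4,"ax":0,"ay":0,"az":-10,"claw":10},{"dx":-33,"dy":-29,"dz":-4,"ax":0,"ay":0,"az":-15,"claw":10},{"dx":-43,"dy":-38,"dz":-4,"ax":0,"ay":0,"az":-20,"claw":10},{"dx":-50,"dy":-44,"dz":-4,"ax":0,"ay":0,"az":-22.9,"claw":10},{"dx":-50,"dy":-44,"dz":-4,"ax":0,"ay":0,"az":-22.9,"claw":10},{"dx":-50,"dy":-44,"dz":-4,"ax":0,"ay":0,"az":-22.9,"claw":10},{"dx":-50,"dy":-44,"dz":-4,"ax":0,"ay":0,"az":-22.9,"claw":10}]'
python3 -c "
from h import *
go(.4604,.3377,.1,16.7)
"
```

```text
clock: 9.92
position: [0.4614, 0.3362, 0.1748]
tool_rot: [3.141, -0.0, 0.286]
force: [-0.8, -1.2, -1.0]
grip_width: 0.0199
t 9.92 pos [0.4614 0.3362 0.1748] rpy [ 1.7996e+02 -1.0000e-02  1.6410e+01] w 0.0199 F [-0.8 -1.2 -1. ]
d mm [-0.5 -1.8 74.8] rotvec [ 0.04 -0.   -0.29]
```

```bash
python3 -m pendant '[{"dx":-0.5,"dy":-1.5,"dz":20,"ax":0,"ay":0,"az":-0.2,"claw":10},{"dx":-0.5,"dy":-1.5,"dz":40,"ax":0,"ay":0,"az":-0.2,"claw":10},{"dx":-0.5,"dy":-1.5,"dz":60,"ax":0,"ay":0,"az":-0.2,"claw":10},{"dx":-0.5,"dy":-1.5,"dz":74,"ax":0,"ay":0,"az":-0.2,"claw":10},{"dx":-0.5,"dy":-1.5,"dz":75,"ax":0,"ay":0,"az":-0.2,"claw":10},{"dx":-0.5,"dy":-1.5,"dz":75,"ax":0,"ay":0,"az":-0.2,"claw":10},{"dx":-0.5,"dy":-1.5,"dz":75,"ax":0,"ay":0,"az":-0.2,"claw":10}]'
python3 -c "
from h import *
import cv2
go(.4604,.3377,.0556,16.7)
cv2.imwrite('pics/w9.png',cam('wrist')[4])
go(.4604,.3377,.0556,16.7)
"
```

```text
clock: 10.5
position: [0.4603, 0.3386, 0.1007]
tool_rot: [-3.141, -0.001, 0.292]
force: [-0.5, 0.2, -0.4]
grip_width: 0.0202
t 10.5 pos [0.4603 0.3386 0.1007] rpy [-1.7999e+02 -5.0000e-02  1.6740e+01] w 0.0202 F [-0.5  0.2 -0.4]
d mm [-0.2  0.9 45.1] rotvec [-0.01 -0.05  0.04]
t 10.55 pos [0.4603 0.3387 0.1009] rpy [-1.7998e+02 -7.0000e-02  1.6750e+01] w 0.0204 F [ 0.7  0.2 -0.3]
d mm [-0.3  1.  45.3] rotvec [-0.02 -0.07  0.05]
```

View pics/w9.png

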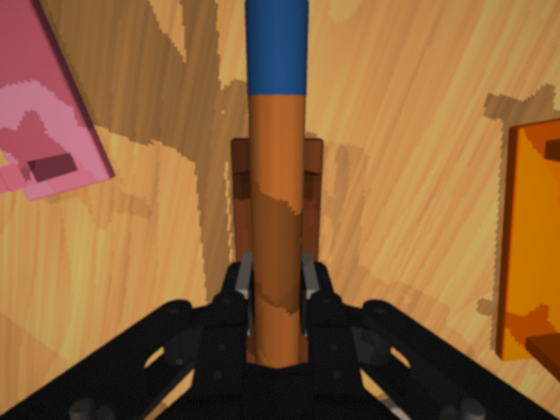

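Aligned over the stand. Lowering to just above the seat, then slowly down.

```bash
python3 -m pendant '[{"dx":0,"dy":1,"dz":15,"ax":0,"ay":0,"az":0,"claw":10},{"dx":0,"dy":1,"dz":28,"ax":0,"ay":0,"az":0,"claw":10},{"dx":0,"dy":1,"dz":36,"ax":0,"ay":0,"az":0,"claw":10},{"dx":0,"dy":1,"dz":40,"ax":0,"ay":0,"az":0,"claw":10},{"dx":0,"dy":1,"dz":42,"ax":0,"ay":0,"az":0,"claw":10},{"dx":0,"dy":1,"dz":43.5,"ax":0,"ay":0,"az":0,"claw":10},{"dx":0,"dy":1,"dz":44.5,"ax":0,"ay":0,"az":0,"claw":10},{"dx":0,"dy":1,"dz":44.5,"ax":0,"ay":0,"az":0,"claw":10}]'
python3 -c "
from h import *
go(.4604,.3377,.0556,16.7)
"
```

```text
clock: 11.22
position: [0.4603, 0.3379, 0.0558]
tool_rot: [-3.141, -0.001, 0.293]
force: [1.0, 0.4, 0.6]
grip_width: 0.0202
t 11.22 pos [0.4603 0.3379 0.0558] rpy [-1.7998e+02 -4.0000e-02  1.6800e+01] w 0.0202 F [1.  0.4 0.6]
d mm [0.  0.3 0.2] rotvec [-0.02 -0.04  0.1 ]
```

```bash
python3 -m pendant '[{"dx":0,"dy":0,"dz":0,"ax":0,"ay":0,"az":0,"claw":24},{"dx":0,"dy":0,"dz":0,"ax":0,"ay":0,"az":0,"claw":26},{"dx":0,"dy":0,"dz":0,"ax":0,"ay":0,"az":0,"claw":30},{"dx":0,"dy":0,"dz":0,"ax":0,"ay":0,"az":0,"claw":50},{"dx":0,"dy":0,"dz":0,"ax":0,"ay":0,"az":0,"claw":70},{"dx":0,"dy":0,"dz":0,"ax":0,"ay":0,"az":0,"claw":70},{"dx":0,"dy":0,"dz":0,"ax":0,"ay":0,"az":0,"claw":70},{"dx":0,"dy":0,"dz":0,"ax":0,"ay":0,"az":0,"claw":70}]'
python3 -m pendant '[{"dx":0,"dy":0,"dz":-10,"ax":0,"ay":0,"az":0,"claw":70},{"dx":0,"dy":0,"dz":-30,"ax":0,"ay":0,"az":0,"claw":70},{"dx":0,"dy":0,"dz":-60,"ax":0,"ay":0,"az":0,"claw":70},{"dx":0,"dy":0,"dz":-90,"ax":0,"ay":0,"az":0,"claw":70},{"dx":0,"dy":0,"dz":-120,"ax":0,"ay":0,"az":0,"claw":70},{"dx":0,"dy":0,"dz":-150,"ax":0,"ay":0,"az":0,"claw":70},{"dx":0,"dy":0,"dz":-180,"ax":0,"ay":0,"az":0,"claw":70},{"dx":0,"dy":0,"dz":-210,"ax":0,"ay":0,"az":0,"claw":70},{"dx":0,"dy":0,"dz":-210,"ax":0,"ay":0,"az":0,"claw":70}]'
python3 -c "
from h import *
import cv2
cv2.imwrite('pics/w10.png',cam('wrist')[4])
cv2.imwrite('pics/s10.png',cam('scene')[4])
cv2.imwrite('pics/t10.png',cam('top')[4])
"
```

```text
clock: 11.88
position: [0.46, 0.3376, 0.0554]
tool_rot: [3.142, 0.0, 0.293]
force: [-0.4, 0.1, -0.5]
grip_width: 0.0695
clock: 12.63
position: [0.461, 0.3392, 0.2716]
tool_rot: [-3.139, -0.007, 0.293]
force: [0.4, 0.4, 0.4]
grip_width: 0.0699
```

View pics/w10.png

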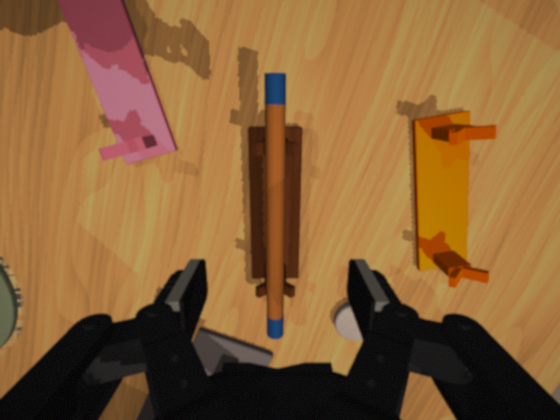

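View pics/s10.png

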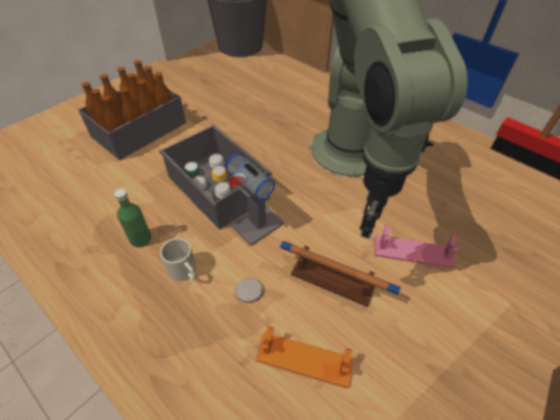

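View pics/t10.png

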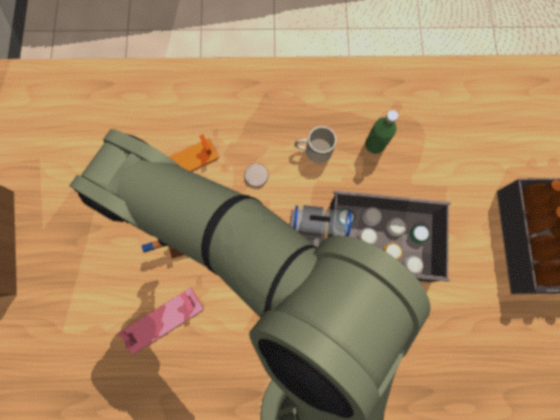

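```bash
python3 -c "
import cv2
a=cv2.imread('pics/scene0.png');b=cv2.imread('pics/s10.png')
for n,(r,c,R,C) in dict(dowel=(235,275,300,405),mug=(235,155,285,205),pet=(185,110,250,155),lid=(275,230,305,265)).items(): print(n,cv2.absdiff(a[r:R,c:C],b[r:R,c:C]).max())
from workcell import eyes,job_done
i=eyes.grab_frame('scene')['image'];cv2.imwrite('pics/s11.png',cv2.resize(i[120:240,150:290],None,fx=5,fy=5))
"
```

```text
dowel 147
mug 13
pet 13
lid 13
```

View pics/s11.png

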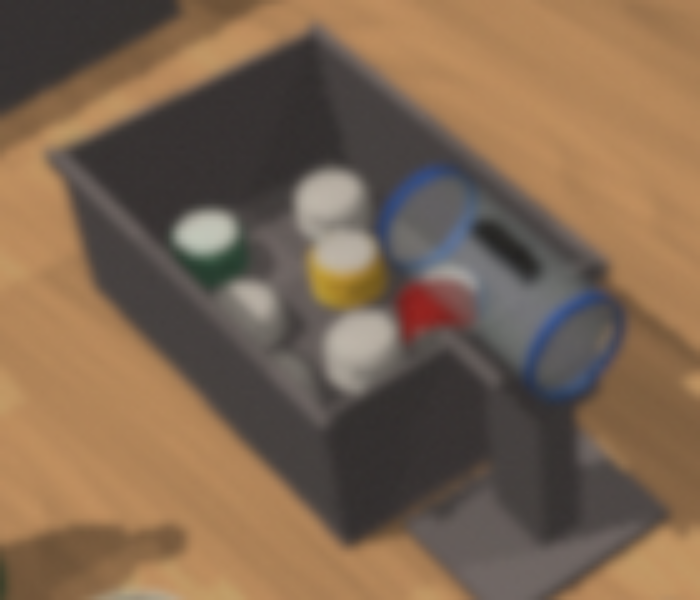

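```bash
python3 -c "
import cv2
a=cv2.imread('pics/scene0.png');b=cv2.imread('pics/s10.png')
f=lambda i:cv2.resize(i[230:310,270:410],None,fx=5,fy=3.7)
cv2.imwrite('pics/cmp.png',cv2.vconcat([f(a),f(b)]))
"
```

```text
(no output)
```

View pics/cmp.png

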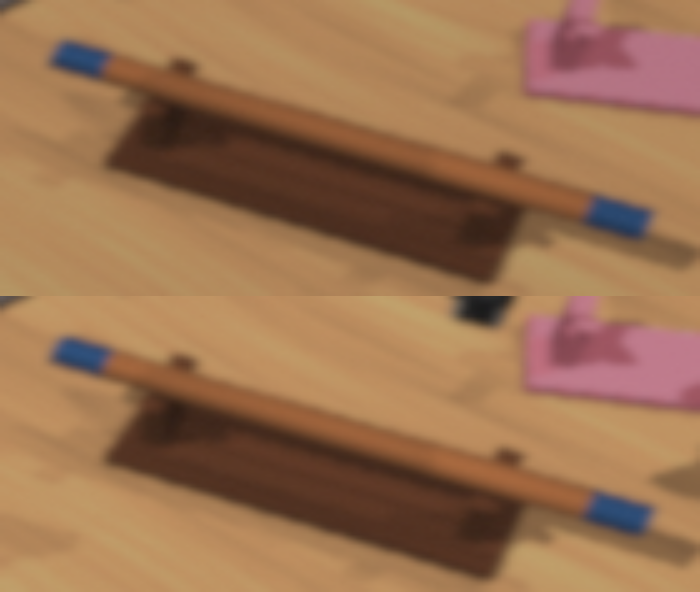

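The dowel sits exactly as it did at the start; the difference comes from the finger and its shadow entering the crop.

```bash
python3 -c "
from workcell import job_done
print(job_done())"
```

```text
the job is handed in; nothing more can be done
None
```

The can is in the grey crate and the dowel is back in both notches of its stand. I handed the job in at about 13 s on the robot's clock.

I gripped the dowel about 46 mm behind its middle and pushed it about 123 mm into the pipe, until the can fell out. Then I drew it straight out, laid it back and lifted the gripper clear.

- **Can:** the last picture shows it lying on the other cans in the crate, and the pipe is empty.
- **Dowel:** it looks the same as in the starting picture. The image comparison there did flag a difference. It came from the raised finger and shadow inside the crop; the enlarged view shows the dowel unmoved.
- **Mug, bottle and lid:** unchanged from the first picture, apart from image noise.
- **Forces:** the highest wrist reading I saw was about 5 N, though I only read it at the end of each move.
- **Disagreement:** the fixed cameras placed the dowel about 3 mm to the side of where the wrist camera showed it. I went with the wrist camera for the grasp.

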